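# Free the seized wing knob on an old desk lamp

## Task

The rusty wing knob on the cream desk lamp is seized. Rock it back and forth in small arcs, about 20 degrees to each side of where it began, anticlockwise (loosening) first, until it breaks free after two full rocks; then unscrew it anticlockwise to an eighth of a turn or more past where it began, and let go of it. Leave the black knob on the black lamp as it is.

Things in the scene. Friction and masses are not known exactly. Their poses are not given: they have to be found in the camera images.
- rusty_grip (a point): Grip point on the vertical axis of the rust-brown wing knob on the cream lamp: centre of an upright bar 54 mm long (this point's x), 13 thick (y), 38 high. The bar's top is 14 mm above this point; a 48 mm disc lies 24 mm below it, the 86 mm wide turret 30 mm, the bench 105 mm. Axes turn with the knob, z up. The gooseneck (150 mm high) starts 65 mm from the axis, on the side away from the robot.
- rusty_knob (a joint): Angle of the rusty knob, rad: 0 with the bar along the lamp (towards the gooseneck), positive anticlockwise from above (loosening); starts near 0. Takes about 0.12 N m to turn and stays where left. While seized it gives only from -0.42 to +0.42, between hard stops; once free it turns on to +1.1.
- binding (a joint): How far the rust inside the lamp base has given way, m: 0 seized, 0.034 free; not visible. It gives 0.008 or so within 0.2 s at each swing of the knob past 0.2 rad (better 0.3 to 0.4): first to the loosening side, then the tightening, the loosening and the tightening side; the fourth frees the knob.
- black_knob (a joint): Angle, rad, of the good black wing knob (same shape and direction as the rusty one) on the black lamp, a bystander to leave alone; starts near 0. The third lamp is grey with a white shade and a round white button. The three fixed lamps stand side by side, neighbours 0.2 to 0.4 m apart.

How it is judged:
By the outcome, as a careful person would: the job done as asked, in the order asked, and still so for the second after the job is handed in, with the robot touching nothing.
It also fails if it takes over 42 s, if anything falls off the work surface, if the arm or the gripper's body presses on something with over 40 N, if the wrist force passes 120 N, or if a joint passes its speed limit or range.

## Robot

A 6-joint arm with a two-finger parallel gripper is mounted at the origin on the work surface. World frame = base frame: x ahead of the robot, y to its left, z up, the work surface at z = 0. Lengths are in m, angles in rad, forces in N, time in s.
With the tool pointing down it reaches from about 0.375 to 0.975 m from the base axis. Payload 3.8 kg.
Tool frame: the origin (TCP) lies midway between the tips of the shut fingers; the grasp point (between the pads) lies 19 mm behind it; z points along the fingers, y is the line along which they close (so a half turn about z gives the same grasp; the last joint's range is limited). The gripper opens to 85 mm and grips with 20 to 120 N. Pads are 22 mm wide; open, the fingers measure 114 mm over their backs; the gripper's body (76 mm by 85 mm) begins 54 mm behind the grasp point. The pads swing forward as they close: fully open they stand 13 mm farther back than shut.
Start: joints at [1.223, 0.264, 1.604, -0, 1.274, -0.037], TCP at [0.206, 0.643, 0.231] pointing down, gripper open.
Joint ranges: [-2.63, 2.63], [-0.94, 2.18], [0.31, 2.57], [-1.31, 4.45], [0, 2.66], [-2.55, 2.55]. Speed limits (rad/s): [2.57, 2.57, 3.14, 3.14, 3.14, 3.14].

## Interface

Orientations are given as a rotation vector (axis times angle).
In Python, from workcell import bot, imaging gives the robot as it stands.
- The arm moves only by the tool step_arm, never from a script. Its argument "series" is a list of rows, each an object of numbers: "grip": the closure, from -1 (fully open) to 1 (shut); "x", "y", "z": the shift along the tool's x, y, z normalised to -1 to 1, where 1 is 500 mm; "ax", "ay", "az": the turn, a rotation vector about the tool's x, y, z normalised to -1 to 1, where 1 is 30 degrees. A call has 1 to 12 rows; each row is the pose to reach, as a shift and turn from the pose commanded when the call began, along the tool's axes at that moment; what a row does not reach only later rows make up. A row lasts 1/10 s, in which the tool goes at most 50 mm and 8.59 degrees, less where a joint would pass 70% of its speed; a pose out of reach is approached as far as the arm can. A call with a number of a shift or a turn outside -1 to 1 is refused whole. A call with a gripper value outside its range is refused whole. The fingers move at their own pace and stop on an object; "force" is the grip in N (left out, the last holds). Time passes only in rows, so rows that repeat a pose let the fingers close. It gives the time, the measured TCP pose, the force, the opening and the grip force at its end, in the units of the state.
- bot.read_state(): the state, without advancing time (a new reading comes with each control period).
- imaging.read_camera(name): name is "scene" or "side" or "wrist"; returns a dict with "img" (420x560x3 uint8, red, green, blue), "fx", "fy", "cx", "cy" (pixels), "R" (3x3) and "t" (3): a world point X has camera coordinates R X + t. Camera axes: x right, y down, z forward; pixel columns grow to the right and rows downward; lengths in m; the calibration is good to about 2 mm. A picture is of the moment at which its call begins. There is no depth.
- bot.finish_job(): hands the job in; it is judged then, once.
The state is a dict: "time": time; "q": joint angles; "joint_vel": joint speeds; "joint_torque": joint torques, N m; "tool_pos": TCP position; "tcp_rot": TCP orientation; "wrist_force": force on the tool from outside, world axes, zero at the start; "torque": the same for the moment, N m; "width": opening from 0.0 (shut) to 1.0 (fully open); "grip_force": force on a finger pad.
Only numpy, scipy, OpenCV 4.12 (cv2) and the standard library are available. Lean on these libraries where they do the work, as an engineer would, in place of code of your own. Each camera call takes 0.05 s, during which the arm holds its last target. There are 200 camera calls.

## Working session

There is one attempt and no reset: what is moved stays moved. The work goes in short steps, Python scripts to look and compute and a tool call to move; the robot and the scene stay as the last step left them, time stands still between calls to the robot, and variables do not carry over. Pictures are saved under pics/ and viewed, at most 10 in all, crops included, and the job is handed in when it is done.

Besides the shell and the picture viewer there is one more tool, called by a JSON object that holds its "name" and its "arguments", one argument or row to a line. step_arm: Moves the arm, as the interface text tells. Scaled input: -1 to 1 covers 500 mm each way for a shift and 30 degrees each way for a turn. Its arguments: {"type":"object","properties":{"series":{"type":"array","items":{"type":"object","properties":{"grip":{"type":"number"},"x":{"type":"number","minimum":-1,"maximum":1},"y":{"type":"number","minimum":-1,"maximum":1},"z":{"type":"number","minimum":-1,"maximum":1},"ax":{"type":"number","minimum":-1,"maximum":1},"ay":{"type":"number","minimum":-1,"maximum":1},"az":{"type":"number","minimum":-1,"maximum":1}}}},"force":{"type":"number"}},"required":["series"]}

```bash
mkdir -p pics; cat > h.py <<'E'
import numpy as np, cv2
from workcell import bot, imaging
def cam(n):
    return imaging.read_camera(n)
def ray(c,u,v):
    d=c["R"].T@np.array([(u-c["cx"])/c["fx"],(v-c["cy"])/c["fy"],1]); return -c["R"].T@c["t"],d
def plane(c,u,v,z):
    o,d=ray(c,u,v); return o+d*(z-o[2])/d[2]
def proj(c,X):
    p=c["R"]@np.asarray(X)+c["t"]; return c["fx"]*p[0]/p[2]+c["cx"],c["fy"]*p[1]/p[2]+c["cy"]
def save(c,f): cv2.imwrite("pics/"+f,c["img"][:,:,::-1])
E
python3 - <<'E'
from h import *
cs=[cam(n) for n in("scene","side","wrist")]
for c,n in zip(cs,("scene","side","wrist")): print(n,-c["R"].T@c["t"],c["R"][2])
a=np.hstack([c["img"] for c in cs[:2]]); 
cv2.imwrite("pics/a.png",cv2.resize(np.vstack([a[:,:,::-1]]),(800,300),interpolation=cv2.INTER_AREA))
save(cs[0],"scene.png");save(cs[1],"side.png");save(cs[2],"wrist.png")
print(bot.read_state())
E
```

```text
scene [ 0.99180707 -0.57364156  0.66359662] [-0.51037685  0.62016962 -0.59573913]
side [ 0.11051697 -0.41276338  0.64999897] [ 0.51130889  0.51369736 -0.68896897]
wrist [0.12933267 0.66665004 0.37497752] [ 0.29611428 -0.09669189 -0.95024576]
{'time': 0.15, 'q': array([ 1.22313805e+00,  2.64636861e-01,  1.60504329e+00,  5.85960986e-06,
        1.27372386e+00, -3.69143151e-02]), 'joint_vel': array([ 0.00021869, -0.00271568, -0.0027194 ,  0.00096201,  0.00109428,
        0.00085539]), 'joint_torque': array([ 9.68469540e-04, -5.15911925e+01, -3.67958665e+01, -1.85289869e-04,
        8.20306130e-03, -1.16362293e-05]), 'tool_pos': array([0.20620886, 0.64213625, 0.23021898]), 'tcp_rot': array([-4.86102021e-01, -3.10340008e+00,  2.79083321e-03]), 'wrist_force': array([-0.37531386,  0.09057135,  0.7675909 ]), 'torque': array([-0.03905719,  0.03151611, -0.02774241]), 'grip_force': 0.0, 'width': 1.00206771883863}
```

View pics/scene.png

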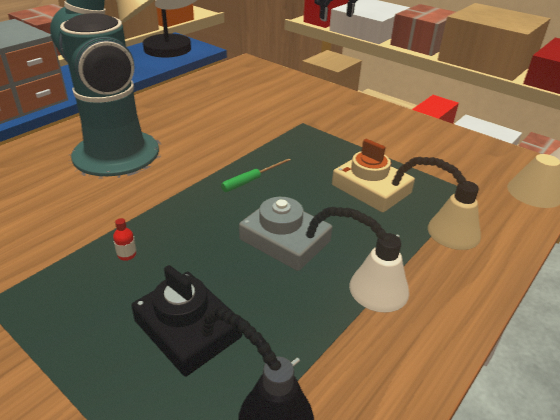

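View pics/side.png

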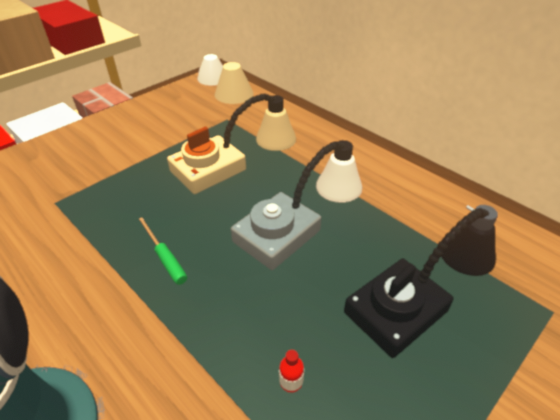

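The rusty knob is at about (372,152) in scene and (199,140) in side, on the cream lamp. The black lamp is well away from it. Next I'll zoom in on the knob.

```bash
python3 - <<'E'
from h import *
s=cv2.imread("pics/scene.png")[125:215,325:425]; d=cv2.imread("pics/side.png")[110:200,155:255]
cv2.imwrite("pics/z.png",np.hstack([cv2.resize(i,None,fx=4,fy=4,interpolation=cv2.INTER_CUBIC) for i in(s,d)]))
for n,f,b in(("scene","scene",(325,125,425,215)),("side","side",(155,110,255,200))):
    c=cam(n); h=cv2.cvtColor(c["img"],cv2.COLOR_RGB2HSV)
    for nm,lo,hi in(("bar",(0,120,30),(14,255,150)),("disc",(0,150,151),(16,255,255))):
        m=np.zeros(h.shape[:2],np.uint8); x0,y0,x1,y1=b
        m[y0:y1,x0:x1]=cv2.inRange(h,lo,hi)[y0:y1,x0:x1]
        k,l,st,ce=cv2.connectedComponentsWithStats(m)
        for i in np.argsort(-st[1:,4])[:3]+1: print(n,nm,st[i],ce[i],plane(c,*ce[i],.1))
E
```

```text
scene bar [361 140  25  25 380] [372.56052632 151.95789474] [0.55771497 0.2964111  0.1       ]
scene bar [413 157   4   2   5] [414.2 157.2] [0.63704392 0.3395285  0.1       ]
scene bar [422 157   3   1   3] [423. 157.] [0.65102598 0.35353018 0.1       ]
scene disc [ 329  125   96   36 1461] [388.80287474 138.14031485] [0.55302106 0.37608959 0.1       ]
scene disc [356 152  32  16 238] [369.90756303 161.11344538] [0.57356316 0.25938038 0.1       ]
scene disc [343 167   8   5  21] [346.33333333 168.71428571] [0.55268594 0.19958985 0.1       ]
side bar [187 129  22  21 259] [198.2972973  138.77992278] [0.55315582 0.30088329 0.1       ]
side bar [234 110   2   3   3] [234.66666667 111.        ] [0.6899323  0.33549237 0.1       ]
side bar [234 121   1   1   1] [234. 121.] [0.65897071 0.30141251 0.1       ]
side disc [ 155  110   80   44 1964] [183.9200611  124.36558045] [0.56549271 0.37349774 0.1       ]
side disc [236 110  19  25 325] [246.96923077 120.53230769] [0.68230424 0.28113823 0.1       ]
side disc [185 139  30  17 295] [200.53559322 148.63050847] [0.53350407 0.26649944 0.1       ]
```

View pics/z.png

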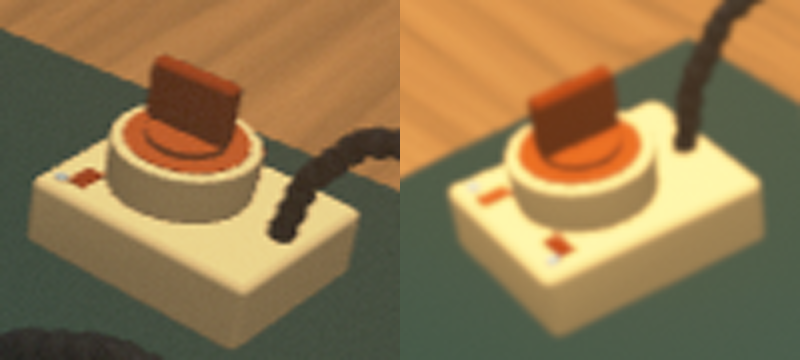

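View pics/wrist.png

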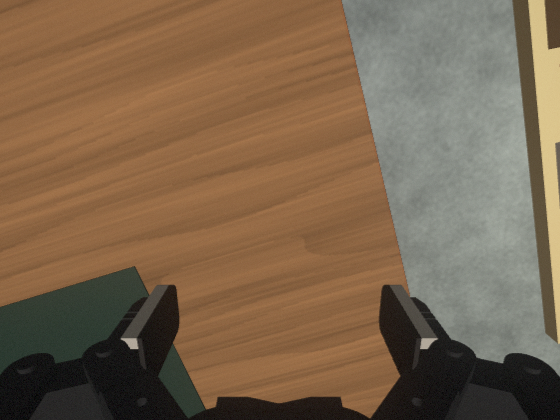

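The zoom shows the bar's top edge running (363.8,140) to (385,148) in scene and (188.3,135.5) to (207,127.5) in side. The gooseneck is on the far side. The wrist view shows only the bench and the fingers.

```bash
cat >> h.py <<'E'
from scipy.spatial.transform import Rotation as Ro
def goal(p,th):
    """tool pointing down at p, tool y along world angle th (deg, mod 180) -> shift(/0.5), az(/30deg) from the current tool pose"""
    s=bot.read_state(); R=Ro.from_rotvec(s["tcp_rot"]).as_matrix()
    d=R.T@(np.array(p)-s["tool_pos"])
    t=np.radians(th); y=np.array([np.cos(t),np.sin(t),0])
    if y@R[:,1]<0: y=-y
    z=np.array([0,0,-1.]); G=np.c_[np.cross(y,z),y,z]
    print("t",s["time"],"pos",s["tool_pos"].round(4),"yaw y",np.degrees(np.arctan2(R[1,1],R[0,1])).round(2),"q",s["q"].round(2))
    print("shift/0.5",(d/.5).round(4),"turn/30deg",(np.degrees(Ro.from_matrix(R.T@G).as_rotvec())/30).round(4))
E
python3 - <<'E'
from h import *
c1,c2=cam("scene"),cam("side")
for c,a,b in((c1,(363.8,140),(385,148)),(c2,(188.3,135.5),(207,127.5))):
    A,B=plane(c,*a,.119),plane(c,*b,.119); v=B-A
    print(A,B,(A+B)/2,np.linalg.norm(v),np.degrees(np.arctan2(v[1],v[0])))
M=(0.553,0.298)
goal([*M,.21],120)
E
```

```text
[0.53079744 0.29840837 0.119     ] [0.58364065 0.30000486 0.119     ] [0.55721904 0.29920661 0.119     ] 0.052867319943195726 1.730478398015213
[0.52997416 0.30210586 0.119     ] [0.57904443 0.29877012 0.119     ] [0.55450929 0.30043799 0.119     ] 0.049183513775500905 -3.888917975707369
t 0.35 pos [0.2064 0.6425 0.231 ] yaw y 72.19 q [ 1.22  0.26  1.6  -0.    1.27 -0.04]
shift/0.5 [-0.8707 -0.4439  0.0422] turn/30deg [-9.0000e-04 -4.0000e-04 -1.5936e+00]
```

{"name": "step_arm", "arguments": {
  "series": [
    {"x":-0.875,"y":-0.438,"z":0.042,"az":-0.55,"grip":-1},
    {"x":-0.875,"y":-0.438,"z":0.042,"az":-0.55,"grip":-1},
    {"x":-0.875,"y":-0.438,"z":0.042,"az":-0.55,"grip":-1},
    {"x":-0.875,"y":-0.438,"z":0.042,"az":-0.55,"grip":-1},
    {"x":-0.875,"y":-0.438,"z":0.042,"az":-0.55,"grip":-1},
    {"x":-0.875,"y":-0.438,"z":0.042,"az":-0.55,"grip":-1},
    {"x":-0.875,"y":-0.438,"z":0.042,"az":-0.55,"grip":-1},
    {"x":-0.875,"y":-0.438,"z":0.042,"az":-0.55,"grip":-1},
    {"x":-0.875,"y":-0.438,"z":0.042,"az":-0.55,"grip":-1},
    {"x":-0.875,"y":-0.438,"z":0.042,"az":-0.55,"grip":-1},
    {"x":-0.875,"y":-0.438,"z":0.042,"az":-0.55,"grip":-1},
    {"x":-0.875,"y":-0.438,"z":0.042,"az":-0.55,"grip":-1}
  ],
  "force": 60
}}

```text
validation failed for argument at $.se...
```

```bash
python3 - <<'E'
from h import *
c=cam("wrist"); save(c,"w2.png"); print(-c["R"].T@c["t"]); goal([.556,.300,.09],89)
np.savez("w2.npz",**c)
print([proj(c,p) for p in ((.556-.027,.3,.119),(.556+.027,.3,.119))])
E
```

```text
[0.12943003 0.6669186  0.37586138]
t 0.4 pos [0.2064 0.6426 0.2311] yaw y 72.19 q [ 1.22  0.26  1.6   0.    1.27 -0.04]
shift/0.5 [-0.8753 -0.4383  0.2823] turn/30deg [-7.000e-04 -2.000e-04 -5.603e-01]
[(np.float64(78.91943414546193), np.float64(561.045639449395)), (np.float64(100.71222375948304), np.float64(589.1731236811572))]
```

View pics/w2.png

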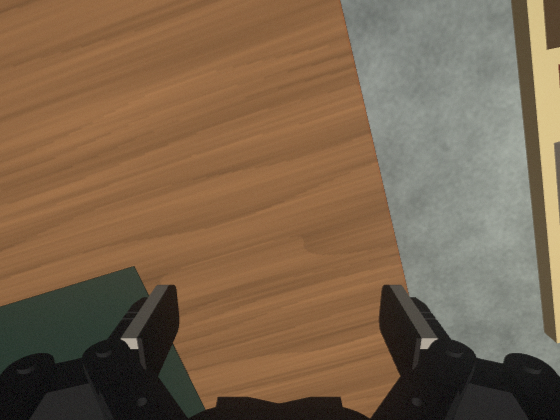

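The move was refused on argument validation, so the wrist view hasn't changed. I'll try one complete row.

{"name": "step_arm", "arguments": {
  "series": [
    {"x":-0.875,"y":-0.438,"z":0.042,"ax":0,"ay":0,"az":-0.55,"grip":-1}
  ],
  "force": 60
}}

```text
time: 0.5
tool_pos: [0.2392, 0.6108, 0.2294]
tcp_rot: [-0.241, -3.131, -0.005]
wrist_force: [2.0, 0.2, 0.9]
width: 1.0
grip_force: 0.0
```

A row with every field filled in works. I'll work out the remaining shift.

```bash
python3 - <<'E'
from h import *
goal([.556,.300,.21],89)
E
```

```text
t 0.5 pos [0.2392 0.6108 0.2294] yaw y 81.2 q [ 1.16  0.23  1.65  0.    1.26 -0.26]
shift/0.5 [-0.7213 -0.5176  0.036 ] turn/30deg [ 0.0059 -0.0029 -0.2599]
```

{"name": "step_arm", "arguments": {
  "series": [
    {"x":-0.72,"y":-0.518,"z":0.036,"ax":0,"ay":0,"az":-0.26,"grip":-1},
    {"x":-0.72,"y":-0.518,"z":0.036,"ax":0,"ay":0,"az":-0.26,"grip":-1},
    {"x":-0.72,"y":-0.518,"z":0.036,"ax":0,"ay":0,"az":-0.26,"grip":-1},
    {"x":-0.72,"y":-0.518,"z":0.036,"ax":0,"ay":0,"az":-0.26,"grip":-1},
    {"x":-0.72,"y":-0.518,"z":0.036,"ax":0,"ay":0,"az":-0.26,"grip":-1},
    {"x":-0.72,"y":-0.518,"z":0.036,"ax":0,"ay":0,"az":-0.26,"grip":-1},
    {"x":-0.72,"y":-0.518,"z":0.036,"ax":0,"ay":0,"az":-0.26,"grip":-1},
    {"x":-0.72,"y":-0.518,"z":0.036,"ax":0,"ay":0,"az":-0.26,"grip":-1},
    {"x":-0.72,"y":-0.518,"z":0.036,"ax":0,"ay":0,"az":-0.26,"grip":-1},
    {"x":-0.72,"y":-0.518,"z":0.036,"ax":0,"ay":0,"az":-0.26,"grip":-1},
    {"x":-0.72,"y":-0.518,"z":0.036,"ax":0,"ay":0,"az":-0.26,"grip":-1}
  ]
}}

```text
time: 1.6
tool_pos: [0.5566, 0.2935, 0.211]
tcp_rot: [-0.043, -3.141, -0.0]
wrist_force: [0.4, 0.9, 0.7]
width: 0.999
grip_force: 0.0
```

```bash
python3 - <<'E'
from h import *
c=cam("wrist"); save(c,"w3.png"); print(-c["R"].T@c["t"]); goal([.556,.300,.09],89)
print([proj(c,p) for p in ((.556-.027,.3,.119),(.556+.027,.3,.119))])
h=cv2.cvtColor(c["img"],cv2.COLOR_RGB2HSV)
m=cv2.inRange(h,(0,120,30),(14,255,255)); k,l,st,ce=cv2.connectedComponentsWithStats(m)
for i in np.argsort(-st[1:,4])[:3]+1: print(st[i],ce[i])
E
```

```text
[0.4758525  0.29544176 0.35592374]
t 1.65 pos [0.5558 0.2944 0.211 ] yaw y 88.53 q [ 0.45  0.19  1.73  0.    1.22 -1.1 ]
shift/0.5 [-0.0003  0.0111  0.242 ] turn/30deg [ 0.0006 -0.0015 -0.0157]
[(np.float64(287.05484205687765), np.float64(184.64135869320444)), (np.float64(288.613657865582), np.float64(256.4229198665642))]
[  419     0   141   377 42607] [498.16485554 182.22015162]
[ 246  162   87   93 5856] [289.51263661 204.35416667]
[ 309  342   92   76 4639] [355.21340806 374.51153266]
```

View pics/w3.png

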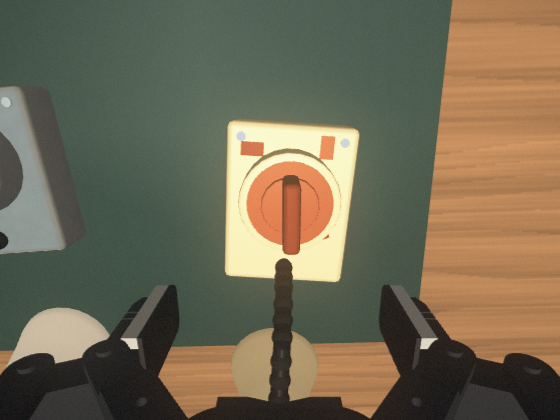

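Wrist view: the bar's top runs (291,177) to (291.5,252), and the gooseneck continues down the image from (283,265). The pads will straddle the bar cleanly.

```bash
python3 - <<'E'
from h import *
c=cam("wrist")
A,B=plane(c,291,177.5,.119),plane(c,291.5,252,.119); print(A,B,(A+B)/2,np.linalg.norm(B-A),np.degrees(np.arctan2(*(B-A)[1::-1])))
E
python3 -c "
from h import *
goal([.5555,.2985,.090],89)"
```

```text
[0.52335545 0.30368794 0.119     ] [0.57880126 0.30316416 0.119     ] [0.55107835 0.30342605 0.119     ] 0.055448285106143 -0.5412361621365784
t 1.7 pos [0.5554 0.295  0.2111] yaw y 88.61 q [ 0.45  0.19  1.73  0.    1.22 -1.1 ]
shift/0.5 [-2.000e-04  6.900e-03  2.422e-01] turn/30deg [ 0.0007 -0.001  -0.013 ]
```

{"name": "step_arm", "arguments": {
  "series": [
    {"x":0.003,"y":0.003,"z":0.1,"ax":0,"ay":0,"az":-0.02,"grip":-1},
    {"x":0.003,"y":0.003,"z":0.18,"ax":0,"ay":0,"az":-0.02,"grip":-1},
    {"x":0.003,"y":0.003,"z":0.215,"ax":0,"ay":0,"az":-0.02,"grip":-1},
    {"x":0.003,"y":0.003,"z":0.24,"ax":0,"ay":0,"az":-0.02,"grip":-1},
    {"x":0.003,"y":0.003,"z":0.24,"ax":0,"ay":0,"az":-0.02,"grip":-1},
    {"x":0.003,"y":0.003,"z":0.24,"ax":0,"ay":0,"az":-0.02,"grip":-1}
  ]
}}

```text
time: 2.3
tool_pos: [0.5549, 0.2971, 0.0923]
tcp_rot: [0.02, 3.14, 0.001]
wrist_force: [0.6, 1.2, 0.0]
width: 0.998
grip_force: 0.0
```

```bash
python3 - <<'E'
from h import *
c=cam("wrist"); save(c,"w4.png"); goal([.5545,.3015,.09],89.5)
print([proj(c,p) for p in ((.5545-.027,.3015,.119),(.5545+.027,.3015,.119))])
E
```

```text
t 2.35 pos [0.5555 0.2971 0.093 ] yaw y 89.24 q [ 0.45  0.3   1.83  0.    1.01 -1.11]
shift/0.5 [0.0022 0.0088 0.006 ] turn/30deg [ 0.0026  0.0052 -0.0088]
[(np.float64(290.20430973412044), np.float64(256.3375467054981)), (np.float64(290.72849093522484), np.float64(375.20853293606376))]
```

View pics/w4.png

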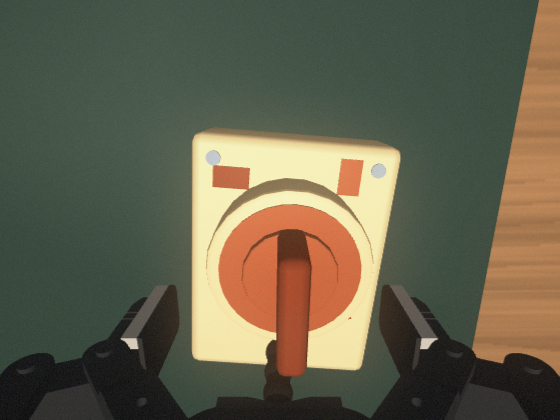

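The bar now sits about 13 px right of the finger midline (280), which is about 5.5 mm in +y. It points about -2° from x. I'll correct for that and close.

{"name": "step_arm", "arguments": {
  "series": [
    {"x":0,"y":0.011,"z":0.007,"ax":0,"ay":0,"az":0.03,"grip":-1},
    {"x":0,"y":0.011,"z":0.007,"ax":0,"ay":0,"az":0.03,"grip":-1},
    {"x":0,"y":0.011,"z":0.007,"ax":0,"ay":0,"az":0.03,"grip":0.5},
    {"x":0,"y":0.011,"z":0.007,"ax":0,"ay":0,"az":0.03,"grip":0.6},
    {"x":0,"y":0.011,"z":0.007,"ax":0,"ay":0,"az":0.03,"grip":1},
    {"x":0,"y":0.011,"z":0.007,"ax":0,"ay":0,"az":0.03,"grip":1},
    {"x":0,"y":0.011,"z":0.007,"ax":0,"ay":0,"az":0.03,"grip":1},
    {"x":0,"y":0.011,"z":0.007,"ax":0,"ay":0,"az":0.03,"grip":1},
    {"x":0,"y":0.011,"z":0.007,"ax":0,"ay":0,"az":0.03,"grip":1}
  ],
  "force": 60
}}

```text
time: 3.25
tool_pos: [0.5547, 0.3023, 0.0879]
tcp_rot: [0.047, 3.141, 0.002]
wrist_force: [0.0, 4.2, 0.3]
width: 0.139
grip_force: 61.6
```

```bash
python3 -c "
from h import *
goal([.5555,.3027,.089],89);s=bot.read_state();print(s['wrist_force'],s['torque'],s['width'],s['grip_force'])"
```

```text
t 3.25 pos [0.5547 0.3023 0.0879] yaw y 88.29 q [ 0.46  0.3   1.83  0.    1.   -1.08]
shift/0.5 [-0.0016  0.0009 -0.0023] turn/30deg [ 0.0025  0.0006 -0.0238]
[0.01416387 4.18450871 0.25092131] [0.53838735 0.11634552 0.10485285] 0.139476921684617 61.647573709487915
```

Gripped well. First loosening swing, 20°.

{"name": "step_arm", "arguments": {
  "series": [
    {"x":0,"y":0,"z":0,"ax":0,"ay":0,"az":-0.23,"grip":1},
    {"x":0,"y":0,"z":0,"ax":0,"ay":0,"az":-0.45,"grip":1},
    {"x":0,"y":0,"z":0,"ax":0,"ay":0,"az":-0.67,"grip":1},
    {"x":0,"y":0,"z":0,"ax":0,"ay":0,"az":-0.67,"grip":1},
    {"x":0,"y":0,"z":0,"ax":0,"ay":0,"az":-0.67,"grip":1},
    {"x":0,"y":0,"z":0,"ax":0,"ay":0,"az":-0.67,"grip":1},
    {"x":0,"y":0,"z":0,"ax":0,"ay":0,"az":-0.67,"grip":1}
  ]
}}

```text
time: 3.95
tool_pos: [0.5548, 0.3019, 0.0879]
tcp_rot: [-0.5, 3.101, 0.001]
wrist_force: [-1.6, 4.5, 2.0]
width: 0.142
grip_force: 61.8
```

```bash
python3 -c "
from h import *
goal([.5555,.3027,.089],68.3);s=bot.read_state();print(s['wrist_force'],s['torque'],s['width'],s['grip_force'])
save(cam('scene'),'s5.png')
a=cv2.imread('pics/s5.png')[90:215,310:450];cv2.imwrite('pics/s5c.png',cv2.resize(a,None,fx=4,fy=4))"
```

```text
t 3.95 pos [0.5548 0.3019 0.0879] yaw y 108.32 q [ 0.46  0.3   1.83  0.    1.   -1.43]
shift/0.5 [-0.0018  0.0011 -0.0022] turn/30deg [1.500e-03 1.000e-03 1.334e+00]
[-1.57010446  4.46850715  2.02359878] [0.70908224 0.00936783 0.06812896] 0.14205923753848784 61.76421940326691
```

View pics/s5c.png

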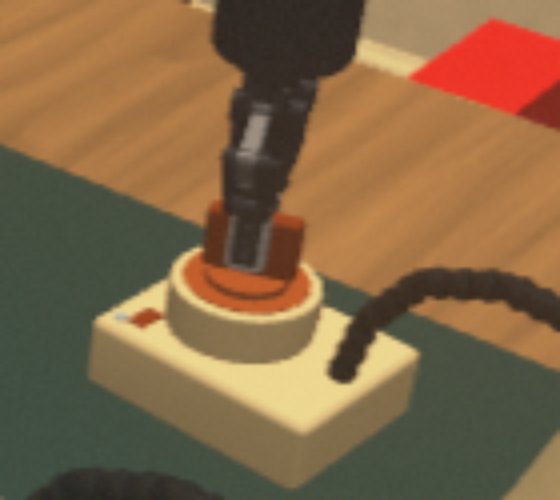

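The bar turned with the gripper: its top edge is now (210,205) to (303,220) in the crop, flatter than before. Next is the tightening swing to -20°, in two calls.

{"name": "step_arm", "arguments": {
  "series": [
    {"x":0,"y":0,"z":0,"ax":0,"ay":0,"az":0.25,"grip":1},
    {"x":0,"y":0,"z":0,"ax":0,"ay":0,"az":0.5,"grip":1},
    {"x":0,"y":0,"z":0,"ax":0,"ay":0,"az":0.75,"grip":1},
    {"x":0,"y":0,"z":0,"ax":0,"ay":0,"az":1,"grip":1}
  ]
}}

```text
time: 4.4
tool_pos: [0.5547, 0.3025, 0.0879]
tcp_rot: [0.327, 3.124, 0.003]
wrist_force: [-1.3, 7.8, 3.4]
width: 0.145
grip_force: 62.0
```

{"name": "step_arm", "arguments": {
  "series": [
    {"x":0,"y":0,"z":0,"ax":0,"ay":0,"az":0.2,"grip":1},
    {"x":0,"y":0,"z":0,"ax":0,"ay":0,"az":0.34,"grip":1},
    {"x":0,"y":0,"z":0,"ax":0,"ay":0,"az":0.34,"grip":1},
    {"x":0,"y":0,"z":0,"ax":0,"ay":0,"az":0.34,"grip":1},
    {"x":0,"y":0,"z":0,"ax":0,"ay":0,"az":0.34,"grip":1},
    {"x":0,"y":0,"z":0,"ax":0,"ay":0,"az":0.34,"grip":1}
  ]
}}

```text
time: 5.0
tool_pos: [0.5548, 0.3027, 0.0879]
tcp_rot: [0.597, 3.084, 0.004]
wrist_force: [-0.5, 7.6, 0.4]
width: 0.143
grip_force: 61.7
```

```bash
python3 -c "
from h import *
goal([.5548,.3019,.0879],108.3);s=bot.read_state();print(s['wrist_force'],s['torque'],s['width'],s['grip_force'])"
```

```text
t 5.0 pos [0.5548 0.3027 0.0879] yaw y 68.11 q [ 0.46  0.3   1.83  0.    1.   -0.73]
shift/0.5 [-0.0007 -0.0014 -0.    ] turn/30deg [ 4.3000e-03  9.0000e-04 -1.3397e+00]
[-0.48210797  7.64193835  0.38501753] [ 1.09842939  0.12460651 -0.07743062] 0.14269550466112288 61.655890345573425
```

{"name": "step_arm", "arguments": {
  "series": [
    {"x":0,"y":0,"z":0,"ax":0,"ay":0,"az":-0.25,"grip":1},
    {"x":0,"y":0,"z":0,"ax":0,"ay":0,"az":-0.5,"grip":1},
    {"x":0,"y":0,"z":0,"ax":0,"ay":0,"az":-0.75,"grip":1},
    {"x":0,"y":0,"z":0,"ax":0,"ay":0,"az":-1,"grip":1}
  ]
}}

```text
time: 5.4
tool_pos: [0.5547, 0.3021, 0.0879]
tcp_rot: [-0.231, 3.133, 0.002]
wrist_force: [-0.2, 5.6, -0.9]
width: 0.147
grip_force: 61.6
```

{"name": "step_arm", "arguments": {
  "series": [
    {"x":0,"y":0,"z":0,"ax":0,"ay":0,"az":-0.2,"grip":1},
    {"x":0,"y":0,"z":0,"ax":0,"ay":0,"az":-0.34,"grip":1},
    {"x":0,"y":0,"z":0,"ax":0,"ay":0,"az":-0.34,"grip":1},
    {"x":0,"y":0,"z":0,"ax":0,"ay":0,"az":-0.34,"grip":1},
    {"x":0,"y":0,"z":0,"ax":0,"ay":0,"az":-0.34,"grip":1},
    {"x":0,"y":0,"z":0,"ax":0,"ay":0,"az":-0.34,"grip":1}
  ]
}}

```text
time: 6.0
tool_pos: [0.5548, 0.3019, 0.0879]
tcp_rot: [-0.499, 3.101, 0.001]
wrist_force: [-0.4, 4.8, 0.8]
width: 0.14
grip_force: 61.8
```

{"name": "step_arm", "arguments": {
  "series": [
    {"x":0,"y":0,"z":0,"ax":0,"ay":0,"az":0.25,"grip":1},
    {"x":0,"y":0,"z":0,"ax":0,"ay":0,"az":0.5,"grip":1},
    {"x":0,"y":0,"z":0,"ax":0,"ay":0,"az":0.75,"grip":1},
    {"x":0,"y":0,"z":0,"ax":0,"ay":0,"az":1,"grip":1}
  ]
}}

```text
time: 6.4
tool_pos: [0.5547, 0.3025, 0.0879]
tcp_rot: [0.329, 3.124, 0.003]
wrist_force: [-1.6, 7.8, -1.2]
width: 0.144
grip_force: 61.3
```

{"name": "step_arm", "arguments": {
  "series": [
    {"x":0,"y":0,"z":0,"ax":0,"ay":0,"az":0.2,"grip":1},
    {"x":0,"y":0,"z":0,"ax":0,"ay":0,"az":0.34,"grip":1},
    {"x":0,"y":0,"z":0,"ax":0,"ay":0,"az":0.34,"grip":1},
    {"x":0,"y":0,"z":0,"ax":0,"ay":0,"az":0.34,"grip":1},
    {"x":0,"y":0,"z":0,"ax":0,"ay":0,"az":0.34,"grip":1},
    {"x":0,"y":0,"z":0,"ax":0,"ay":0,"az":0.34,"grip":1},
    {"x":0,"y":0,"z":0,"ax":0,"ay":0,"az":0.34,"grip":1}
  ]
}}

```text
time: 7.1
tool_pos: [0.5547, 0.3027, 0.0879]
tcp_rot: [0.599, 3.084, 0.003]
wrist_force: [-0.6, 7.3, 0.8]
width: 0.142
grip_force: 61.7
```

```bash
python3 -c "
from h import *
goal([.5548,.3019,.0879],108.3);s=bot.read_state();print(s['wrist_force'],s['torque'],s['width'],s['grip_force'])"
```

```text
t 7.1 pos [0.5547 0.3027 0.0879] yaw y 68.03 q [ 0.46  0.3   1.83  0.    1.   -0.73]
shift/0.5 [-0.0007 -0.0014  0.    ] turn/30deg [ 4.2000e-03  9.0000e-04 -1.3422e+00]
[-0.62616091  7.31170342  0.82142533] [ 1.11239947  0.12617267 -0.16050402] 0.14201445652862552 61.69855177402496
```

Now unscrew towards about +53°, checking past the seized stop at 24°.

{"name": "step_arm", "arguments": {
  "series": [
    {"x":0,"y":0,"z":0,"ax":0,"ay":0,"az":-0.25,"grip":1},
    {"x":0,"y":0,"z":0,"ax":0,"ay":0,"az":-0.5,"grip":1},
    {"x":0,"y":0,"z":0,"ax":0,"ay":0,"az":-0.75,"grip":1},
    {"x":0,"y":0,"z":0,"ax":0,"ay":0,"az":-1,"grip":1},
    {"x":0,"y":0,"z":0,"ax":0,"ay":0,"az":-1,"grip":1}
  ]
}}

```text
time: 7.6
tool_pos: [0.5547, 0.302, 0.0879]
tcp_rot: [-0.226, 3.133, 0.002]
wrist_force: [-1.2, 5.3, 0.1]
width: 0.144
grip_force: 61.8
```

{"name": "step_arm", "arguments": {
  "series": [
    {"x":0,"y":0,"z":0,"ax":0,"ay":0,"az":-0.2,"grip":1},
    {"x":0,"y":0,"z":0,"ax":0,"ay":0,"az":-0.4,"grip":1},
    {"x":0,"y":0,"z":0,"ax":0,"ay":0,"az":-0.6,"grip":1},
    {"x":0,"y":0,"z":0,"ax":0,"ay":0,"az":-0.7,"grip":1},
    {"x":0,"y":0,"z":0,"ax":0,"ay":0,"az":-0.7,"grip":1}
  ]
}}

```text
time: 8.1
tool_pos: [0.5549, 0.3016, 0.0879]
tcp_rot: [-0.789, 3.04, 0.0]
wrist_force: [-0.5, 4.4, 1.2]
width: 0.143
grip_force: 61.8
```

```bash
python3 -c "
from h import *
goal([.5548,.3019,.0879],141);s=bot.read_state();print(s['wrist_force'],s['torque'],s['width'],s['grip_force'])"
```

```text
t 8.1 pos [0.5549 0.3016 0.0879] yaw y 119.1 q [ 0.46  0.3   1.83  0.    1.   -1.62]
shift/0.5 [-0.0001  0.0005 -0.    ] turn/30deg [-1.000e-04  1.500e-03 -7.299e-01]
[-0.54187902  4.37173455  1.18989528] [ 0.66867139 -0.05205849  0.19653504] 0.14288285908152148 61.8438845872879
```

It has gone past the stop with no rise in torque, so the knob is free. Carry on to about +53°.

{"name": "step_arm", "arguments": {
  "series": [
    {"x":0,"y":0,"z":0,"ax":0,"ay":0,"az":-0.2,"grip":1},
    {"x":0,"y":0,"z":0,"ax":0,"ay":0,"az":-0.4,"grip":1},
    {"x":0,"y":0,"z":0,"ax":0,"ay":0,"az":-0.6,"grip":1},
    {"x":0,"y":0,"z":0,"ax":0,"ay":0,"az":-0.76,"grip":1},
    {"x":0,"y":0,"z":0,"ax":0,"ay":0,"az":-0.76,"grip":1},
    {"x":0,"y":0,"z":0,"ax":0,"ay":0,"az":-0.76,"grip":1},
    {"x":0,"y":0,"z":0,"ax":0,"ay":0,"az":-0.76,"grip":1}
  ]
}}

```text
time: 8.8
tool_pos: [0.5552, 0.3013, 0.0879]
tcp_rot: [-1.373, 2.824, -0.001]
wrist_force: [2.8, 3.0, 0.9]
width: 0.14
grip_force: 61.8
```

```bash
python3 -c "
from h import *
goal([.5548,.3019,.0879],141);s=bot.read_state();print(s['wrist_force'],s['torque'],s['width'],s['grip_force'])"
```

```text
t 8.8 pos [0.5552 0.3013 0.0879] yaw y 141.87 q [ 0.46  0.3   1.83 -0.    1.   -2.02]
shift/0.5 [-0.0004  0.0013 -0.    ] turn/30deg [-0.0017  0.0013  0.0288]
[2.77822915 2.97742401 0.9184636 ] [ 0.5030414  -0.42113097  0.03297961] 0.13979888641048646 61.785396337509155
```

Open partway, lift straight up, then check.

{"name": "step_arm", "arguments": {
  "series": [
    {"x":0,"y":0,"z":0,"ax":0,"ay":0,"az":0,"grip":0.2},
    {"x":0,"y":0,"z":0,"ax":0,"ay":0,"az":0,"grip":0.2},
    {"x":0,"y":0,"z":0,"ax":0,"ay":0,"az":0,"grip":0.2},
    {"x":0,"y":0,"z":0,"ax":0,"ay":0,"az":0,"grip":0.2},
    {"x":0,"y":0,"z":-0.05,"ax":0,"ay":0,"az":0,"grip":0.2},
    {"x":0,"y":0,"z":-0.13,"ax":0,"ay":0,"az":0,"grip":0.2},
    {"x":0,"y":0,"z":-0.22,"ax":0,"ay":0,"az":0,"grip":0.2},
    {"x":0,"y":0,"z":-0.3,"ax":0,"ay":0,"az":0,"grip":0.2},
    {"x":0,"y":0,"z":-0.3,"ax":0,"ay":0,"az":0,"grip":0.2},
    {"x":0,"y":0,"z":-0.3,"ax":0,"ay":0,"az":0,"grip":0.2}
  ]
}}

```text
time: 9.8
tool_pos: [0.5553, 0.3017, 0.2394]
tcp_rot: [-1.375, 2.821, -0.0]
wrist_force: [-0.2, -0.3, -0.3]
width: 0.401
grip_force: 0.0
```

```bash
python3 -c "
from h import *
s=bot.read_state();print(s['wrist_force'],s['width'],s['tool_pos'])
a,b=cam('scene'),cam('side')
save(a,'e1.png');save(b,'e2.png')
x=cv2.resize(a['img'][90:390,120:440],(400,375));y=cv2.resize(b['img'][90:390,140:460],(400,375))
cv2.imwrite('pics/e.png',np.hstack([x,y])[:,:,::-1])"
```

```text
[-0.23979138 -0.34559159 -0.3492118 ] 0.4010279877301964 [0.55531929 0.30170117 0.2394129 ]
```

View pics/e.png

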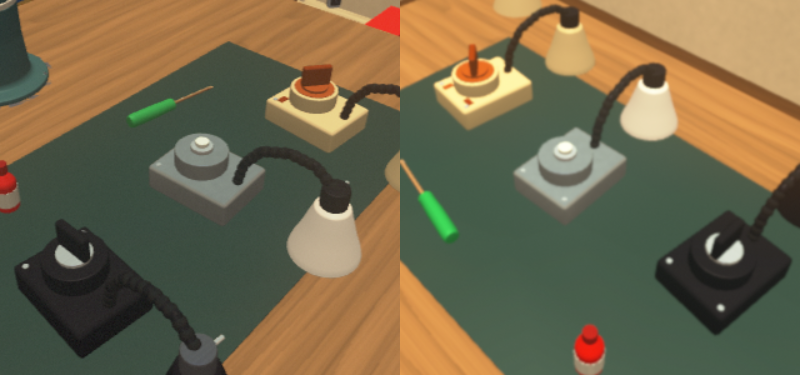

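The rusty bar is edge-on in the side view at (473,60), which fits about 50° anticlockwise. It is free of the gripper, and the black knob hasn't moved.

```bash
python3 -c "
from h import *
print(bot.finish_job())"
```

```text
the job is handed in; nothing more can be done
None
```

I rocked the rusty knob twice, about 20° each way and loosening first, and it broke free; I then unscrewed it to about 53° anticlockwise by the gripper's angle, let go, left the black knob alone, and handed the job in at about 10 s.

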